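# Put the caliper away in the sealed dry case

### The job

Lay the caliper that lies beside the case flat on the felt inside this open steel dry case and let go of it. Then bring the heavy lid over by its pull bar, lower it gently without letting it fall shut, and press it down until the spring catch holds it shut against the seal - pressing no harder than the catch needs, so that the seal is not crushed. Leave the screwdrivers and the pencil where they are.

Things in the scene. Friction and masses are not known exactly. Their poses are not given: they have to be found in the camera images.
- dry_case: Grey steel case, fixed: 160 deep (x), 250 wide (y), 75 mm high without lid, walls 4 mm. Origin: centre of the underside. x points from its front (pull bar, catch) to its hinged back, y left, z up. Inside, a canister 20 mm high stands back right (x 18 to 74, y -119 to -95 mm); the front wall carries a rail reaching to x = -63 mm, with a catch mid-way (|y| < 15) reaching to x = -45 mm.
- case_bed (a point): Point on the felt bed, in the middle of its free area: 10 mm left of the case's centre, 30 mm above the bench. Axes as dry_case.
- case_hinge (a point): Middle of the lid's hinge axis, at the back of the case: 82 mm behind its centre, 77 mm above the bench. Axes as dry_case; the hinge axis is y.
- lid_hinge (a joint): Lid angle, rad (noisy by about 0.01): 0 shut, 1.57 upright, 1.78 leaning back on its stop. Starts leaning back; hinge friction 0.3 N m (1.5 N at the bar). Once tipped forward its weight pulls it shut, fast if let go. Let down, it first lies on the sprung catch at about 0.05 to 0.14, then on the seal some 0.03 above shut. Held by the catch it is between -0.03 and 0.045, as the rail is set.
- lid: Steel lid, 166 mm from hinge to front edge, 258 wide, 24 thick, about 1.1 kg (may differ by a fifth). Origin: middle of the hinge axis; at angle 0 its axes are those of dry_case, so it extends to its own -x; outer face at z = +24 mm. On its inside a striker pin stands out to z = -25 mm, 130 mm from the hinge, in the middle.
- lid_bar (a point): Middle of the lid's round pull bar, 12 mm thick, straight for 100 mm along y (parallel to the hinge), at x = -206, z = +12 mm in the lid's frame; 34 mm free to the lid. With the lid down, shutting takes 6 to 12 N straight down on the bar, a steady 15 N or more crushes the seal. The rail with seal and catch is set up to 4 mm higher or lower from case to case, not measured.
- caliper: Steel vernier caliper lying flat on the open bench to the left of the case (not any tool at the far left edge), 68 x 168 x 10 mm, 0.15 kg. Origin: centre of the underside of its bounding box.
- caliper_beam (a point): Point to grip on the caliper's straight beam, 4.5 mm above its underside. y runs along the beam to the jaws, z up. The beam is 12 mm wide, 9 thick, clear from 90 mm behind this point to 20 mm ahead; the jaws end 78 mm ahead and reach about 40 mm to the sides.
- driver_red: Screwdriver with red handle, 198 mm long, lying behind and left of the case; leave it.
- driver_blue: Screwdriver with blue handle, 200 mm long, lying behind the caliper; leave it.
- pencil: Pencil, 149 mm long, lying in front of the case, near the bench's front edge; leave it.
- catch (a joint): Sprung tongue of the catch, m: 0 is out (open lid, or lid held), up to 0.009 pushed back. The lid's striker pushes it back about 0.006 on its way down, then it snaps out again over the striker and holds the lid.
- seal (a joint): Rubber sealing strip on the front rail, m (noisy by over 1 mm): how far the lid's ledge has pressed it down. 0 free, about 0.008 with the lid held by the catch; pressed beyond 0.011 it is crushed. It pushes back with 2.4 N per mm.

How it is judged:
By the outcome, as a careful person would: the job done as asked, in the order asked, and still so for the second after the job is handed in, with the robot touching nothing.
It also fails if it takes over 72 s, if anything falls off the work surface, if the arm or the gripper's body presses on something with over 40 N, if the wrist force passes 120 N, or if a joint passes its speed limit or range.

### The arm

A 6-joint arm with a two-finger parallel gripper is mounted at the origin on a cart in front of the work surface, level with it; the furniture and walls round the work are solid. World frame = base frame: x ahead of the robot, y to its left, z up, the work surface at z = 0. Lengths are in mm, angles in rad, forces in N, time in s.
With the tool pointing down it reaches from about 250 to 800 mm from the base axis. Payload 3.9 kg.
Tool frame: the origin (TCP) lies on the centre line of the jaws, within the pads' length; the fingertips stand 25 mm ahead of it and the grasp point (between the pads) lies 6 mm ahead of it (bot.tip_reach is the distance from the TCP to the fingertips, in mm); z points along the fingers, y is the line along which they close (so a half turn about z gives the same grasp; the last joint's range is limited). The gripper opens to 85 mm and grips with 20 to 120 N. Pads are 22 mm wide; open, the fingers measure 114 mm over their backs; the gripper's body (76 mm by 85 mm) begins 54 mm behind the grasp point. The pads swing forward as they close: fully open they stand 13 mm farther back than shut.
Start: joints at [1.2, 0.26, -0.138, 1.173, 0, 1.571], TCP at [190.234, 489.312, 256.304] pointing down, gripper open.
Joint ranges: [-2.78, 2.78], [-0.83, 1.72], [-1.28, 1.37], [-1.9, 2.12], [-1.57, 1.48], [-3.14, 3.14]. Speed limits (rad/s): [2.57, 2.57, 3.14, 3.14, 3.14, 3.14].

### API

Orientations are given as a unit quaternion [w, x, y, z].
In Python, from station import bot gives the robot as it stands.
- The arm moves only by the shell command python3 nudge.py FILE, which reads ROWS from the file FILE. ROWS is 1 to 8 rows, one to a line, with the numbers parted by commas; each row has 5 numbers: the finger opening in mm, then dx, dy, dz in shares of the most that a row can go, 1 being 50 mm, then a turn about the tool's z in rad; each row shifts and turns the commanded pose from where the row before left it, along the tool's axes as they then stand; what a row does not reach is not made up. A row lasts 1/10 s, in which the tool goes at most 50 mm and 0.15 rad, less where a joint would pass 70% of its speed; a pose out of reach is approached as far as the arm can. The fingers move at their own pace and stop on an object; the grip force is fixed at half the most. Time passes only in rows, so rows that do not move let the fingers close. It prints the time, the measured TCP pose, the force, the opening and the grip force at its end. Input that does not fit is refused with a message, and nothing moves.
- bot.observe(): the state, without advancing time (a new reading comes with each control period).
- bot.read_camera(name): name is "side" or "top"; returns the picture (420x560x3 uint8, red, green, blue); there is no depth.
- bot.get_calibration(name): a dict with "K" (3x3 intrinsics, pixels), "eye" and "rotation" of the camera in the world. Camera axes: x right, y up, looking along -z (the intrinsics and any distortion apply to the point x, -y, -z); pixel columns grow to the right and rows downward; lengths in mm; the calibration is good to about 2 mm. A picture is of the moment at which its call begins. get_calibration takes no time and is no camera call.
- bot.job_done(): hands the job in; it is judged then, once.
The state is a dict: "clock": time; "joints": joint angles; "dq": joint speeds; "tau": joint torques, N m; "position": TCP position; "orientation": TCP orientation; "contact_force": force on the tool from outside, world axes, zero at the start; "ft_torque": the same for the moment, N m; "gripper_width": finger opening in mm; "grasp_force": force on a finger pad.
Only numpy, scipy, OpenCV 4.12 (cv2) and the standard library are available. Lean on these libraries where they do the work, as an engineer would, in place of code of your own. Each camera call takes 0.05 s, during which the arm holds its last target. There are 200 camera calls.

## Working session

There is one attempt and no reset: what is moved stays moved. The work goes in short steps, Python scripts to look and compute and a shell command to move; the robot and the scene stay as the last step left them, time stands still between calls to the robot, and variables do not carry over. Pictures are saved under pics/ and viewed, at most 10 in all, crops included, and the job is handed in when it is done.

```bash
ls; mkdir -p pics; python3 - <<'E'
from station import bot
import cv2
s=bot.observe()
print({k:s[k] for k in s})
for n in("top","side"):
    im=bot.read_camera(n); cv2.imwrite(f"pics/{n}0.png",im[:,:,::-1])
    c=bot.get_calibration(n); print(n,c)
E
```

```text
nudge.py
pics
station.py
{'clock': 0.0, 'joints': array([ 1.20002085e+00,  2.60691248e-01, -1.39387197e-01,  1.17267811e+00,
        1.45055393e-05,  1.57079389e+00]), 'dq': array([-5.11846246e-05, -2.06455753e-03,  3.77944943e-04,  1.66307327e-03,
       -3.76046789e-04, -2.14798995e-04]), 'tau': array([-1.29486674e-03, -4.05678105e+01,  2.53921920e+01,  1.88233046e-02,
        3.68980579e-05, -2.44883938e-05]), 'position': array([189.99489451, 488.73767573, 255.45419129]), 'orientation': array([-1.87791449e-04,  1.84326364e-01,  9.82864605e-01, -9.61980829e-04]), 'contact_force': array([-0.95674371,  0.25796755,  0.59735093]), 'ft_torque': array([-0.04009809, -0.0203073 , -0.04690097]), 'grasp_force': 0.0, 'gripper_width': 85.39032922945651}
top {'K': array([[445.76240067,   0.        , 281.81240674],
       [  0.        , 445.76240067, 211.37355385],
       [  0.        ,   0.        ,   1.        ]]), 'eye': array([475.5463374 , 171.97555468, 932.77596889]), 'rotation': array([ 0.71663003,  0.0165427 , -0.04387508, -0.6958755 ])}
side {'K': array([[425.65175243,   0.        , 287.37561156],
       [  0.        , 425.65175243, 215.86814032],
       [  0.        ,   0.        ,   1.        ]]), 'eye': array([489.01373109, 815.132879  , 598.62383714]), 'rotation': array([-0.03020249, -0.01815949,  0.4360455 ,  0.89923432])}
```

View pics/top0.png

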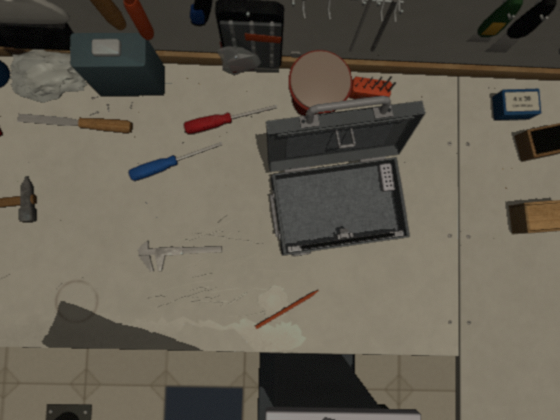

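View pics/side0.png

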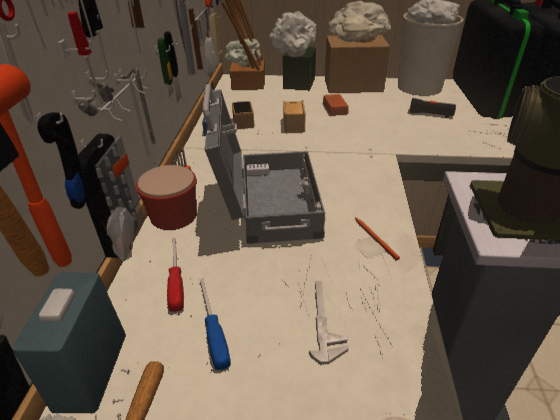

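The top view shows the case (opening corners about (275,195), (400,162), (407,238), (283,250)), the open lid above it with its bar around (350,105), and the caliper with its jaws at (150,255) and beam end at (222,248). The side view shows the same layout: caliper jaws at (328,350), beam end at (320,283). Next I'll zoom in to measure.

```bash
cat > h.py <<'E'
import numpy as np, cv2
from station import bot
from scipy.spatial.transform import Rotation as R
def cam(n):
    c=bot.get_calibration(n); q=c["rotation"]; return c["K"],np.array(c["eye"]),R.from_quat([q[1],q[2],q[3],q[0]]).as_matrix()
def ray(n,u,v):
    K,e,M=cam(n); d=np.linalg.inv(K)@[u,v,1]; return e,M@(d*[1,-1,-1])
def onz(n,u,v,z):
    e,d=ray(n,u,v); return e+d*(z-e[2])/d[2]
def proj(n,p):
    K,e,M=cam(n); d=(M.T@(np.array(p,float)-e))*[1,-1,-1]; w=K@d; return w[:2]/w[2]
def crop(n,u0,u1,v0,v1,f,name):
    im=bot.read_camera(n)[v0:v1,u0:u1,::-1]
    im=cv2.resize(im,None,fx=f,fy=f,interpolation=cv2.INTER_CUBIC); cv2.imwrite(name,im)
E
python3 - <<'E'
from h import *
im=bot.read_camera("top")[:,:,::-1]; im2=bot.read_camera("side")[:,:,::-1]
a=cv2.resize(im[235:280,130:230],None,fx=8,fy=8,interpolation=2)   # 800x360
b=cv2.resize(im2[275:365,300:360],None,fx=5,fy=5,interpolation=2)
cv2.imwrite("pics/c1.png",a)
c=cv2.resize(im[90:260,260:415],None,fx=3.5,fy=3.5,interpolation=2)
cv2.imwrite("pics/c2.png",c)
E
```

```text
(no output)
```

View pics/c1.png

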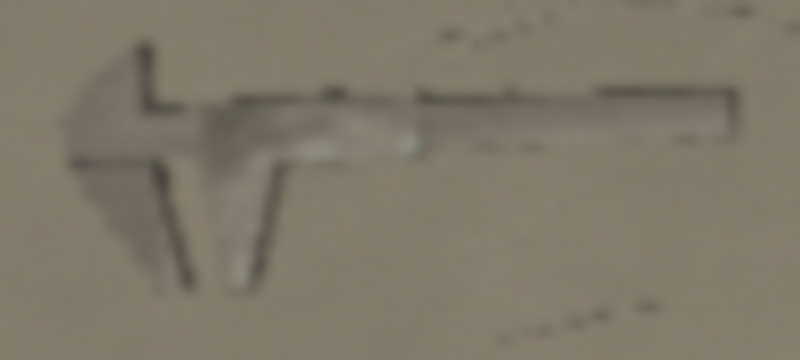

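View pics/c2.png

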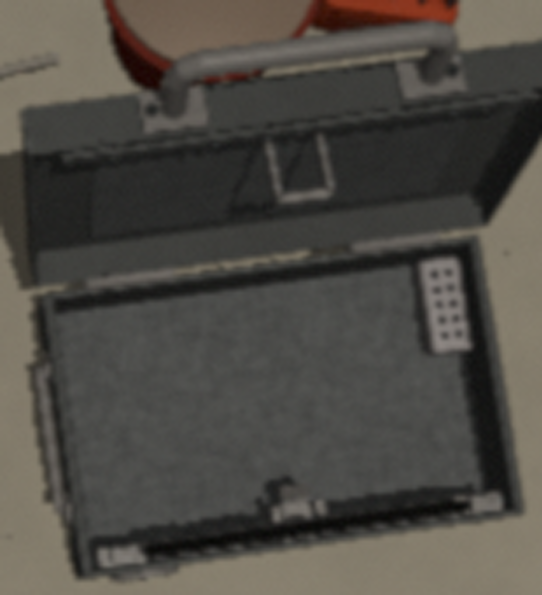

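The crops show the caliper's beam end at top px (221.6,249.4), its axis tilted slightly, and the jaw end at (138.1,250.6). The case rim corners are at about (282.3,255.1), (409.1,236.3), (396.6,158) and (270,174.3). I'll compute positions and check them by overlaying on the side camera.

```bash
cat >> h.py <<'E'
def casepose(P):  # P: 2D world pts FL,FR,BR,BL
    Q=np.array([[-80,125],[-80,-125],[80,-125],[80,125]],float)
    a,b=Q-Q.mean(0),P-P.mean(0); th=np.arctan2((a[:,0]*b[:,1]-a[:,1]*b[:,0]).sum(),(a*b).sum())
    return P.mean(0),th
E
python3 - <<'E'
from h import *
P=np.array([onz("top",u,v,75)[:2] for u,v in [(282.3,254.1),(409.1,236.3),(396.6,158),(270,174.3)]])
print(P.round(),[np.linalg.norm(P[i]-P[(i+1)%4]).round(1) for i in range(4)])
c,th=casepose(P);print("case",c,th)
Rm=np.array([[np.cos(th),-np.sin(th)],[np.sin(th),np.cos(th)]])
be=onz("top",221.6,249.4,5);j=onz("top",138.1,250.8,5);s=onz("top",130+210/8,235+132/8,5)
print("beam end",be,"jaw",j,"slider",s,np.linalg.norm(be-j))
d=(s-be)/np.linalg.norm(s-be);pt=be+d*90;print("dir",d,np.arctan2(d[1],d[0]),"grip",pt)
for n,sc,o in(("top",2,(120,80,300,200)),("side",2.2,(180,90,200,275))):
    im=bot.read_camera(n)[:,:,::-1].copy(); f=3
    im=cv2.resize(im,None,fx=f,fy=f,interpolation=2)
    def dot(p,col): 
        u=proj(n,p)*f+f/2; cv2.circle(im,tuple(int(round(x)) for x in u),3,col,-1)
    for z in(0,75):
        for q in[[-80,125],[-80,-125],[80,-125],[80,125]]: dot([*(c+Rm@q),z],(0,0,255))
    dot([*(c+Rm@[0,10]),30],(0,255,255))
    for a in(1.78,):
      for q in[(-206,12,50),(-206,12,-50),(-166,24,129),(-166,24,-129)]:
        x=q[0]*np.cos(a)+q[1]*np.sin(a)+82; z=-q[0]*np.sin(a)+q[1]*np.cos(a)+77
        dot([*(c+Rm@[x,q[2]]),z],(0,255,0))
    for t in(0,90,168): dot(be+d*t+[0,0,4],(255,0,255))
    x,y,w,h=o; cv2.imwrite(f"pics/o_{n}.png",cv2.resize(im[y*f:(y+h)*f,x*f:(x+w)*f],(min(800,int(w*600/h)),600) if n=="side" else (800,533),interpolation=3))
E
```

```text
[[ 467.  137.]
 [ 509. -109.]
 [ 662.  -84.]
 [ 621.  165.]] [np.float64(249.3), np.float64(155.8), np.float64(252.0), np.float64(156.3)]
case [564.86309148  27.04822844] 0.16713699867157986
beam end [472.9812161  259.32527047   5.        ] jaw [465.4119982  429.43193438   5.        ] slider [464.99697619 392.57192358   5.        ] 170.27498397942966
dir [-0.05981347  0.99820957  0.        ] 1.6306455196708924 grip [467.59800379 349.16413191   5.        ]
```

View pics/o_side.png

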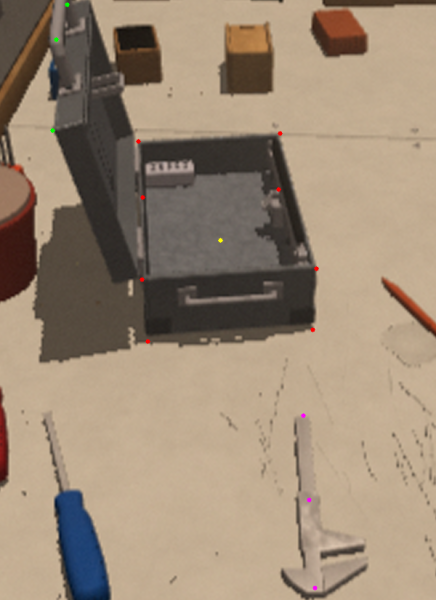

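View pics/o_top.png

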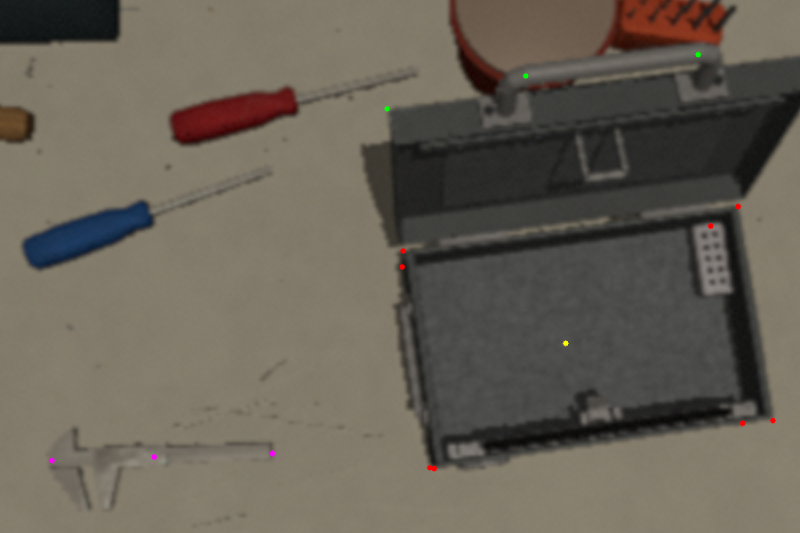

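The overlays agree with both views: rim, bar and caliper are all within about 2 mm. The case is at (565,27) with yaw 0.167, and the grip point is at (467.6,349.2) with beam yaw 0.06. First I'll turn the tool to match the caliper.

```bash
cat >> h.py <<'E'
C=np.array([564.86,27.05]); TH=0.167
def cw(x,y): return C+np.array([[np.cos(TH),-np.sin(TH)],[np.sin(TH),np.cos(TH)]])@[x,y]
def tool(target):
    s=bot.observe(); q=s["orientation"]; M=R.from_quat([q[1],q[2],q[3],q[0]]).as_matrix()
    print("yaw",np.arctan2(M[1,1],M[0,1]).round(4),"pos",s["position"].round(1),"need(tool)",(M.T@(np.array(target)-s["position"])).round(1),"t",s["clock"],"F",s["contact_force"].round(1),"w",s["gripper_width"],"q6",s["joints"].round(2),"tip",bot.tip_reach)
E
echo '50,0,0,0,0.1425
50,0,0,0,0.1425
50,0,0,0,0.1425
50,0,0,0,0.1425
50,0,0,0,0.1425
50,0,0,0,0.1425
50,0,0,0,0.1425
50,0,0,0,0.1425' > path.dat && python3 nudge.py path.dat; echo '50,0,0,0,0' > path.dat && python3 nudge.py path.dat
python3 -c "
from h import *
tool([467.6,349.2,28.5])"
```

```text
clock: 1.1
position: [190.2, 489.3, 256.2]
orientation: [0.0, 0.688, 0.726, -0.0]
contact_force: [-0.2, 0.6, 0.9]
gripper_width: 50.0
grasp_force: 0.0
clock: 1.2
position: [190.2, 489.3, 256.2]
orientation: [0.0, 0.685, 0.728, -0.0]
contact_force: [-0.2, 0.3, 0.2]
gripper_width: 50.1
grasp_force: 0.0
yaw 0.0603 pos [190.2 489.3 256.2] need(tool) [-156.5  268.5  227.7] t 1.2 F [-0.2  0.3  0.2] w 50.05420147488697 q6 [ 1.2   0.26 -0.14  1.17  0.    2.71] tip 25.0
```

Units first: shifts go in shares of 50 mm. So 38.4 mm is 0.768, -22.4 mm is -0.448.

```bash
echo '50,-0.448,0.768,0.4,0
50,-0.448,0.768,0.4,0
50,-0.448,0.768,0.4,0
50,-0.448,0.768,0.4,0
50,-0.448,0.768,0.4,0
50,-0.446,0.766,0.4,0
50,-0.444,0.764,0.4,0
40,0,0,0,0' > path.dat && python3 nudge.py path.dat >/dev/null; echo '40,0,0,0.4,0
40,0,0,0.4,0
40,0,0,0,0
40,0,0,0,0' > path.dat && python3 nudge.py path.dat
python3 - <<'E'
from h import *
tool([467.6,349.2,28.5])
im=bot.read_camera("side")[:,:,::-1]
cv2.imwrite("pics/g1.png",cv2.resize(im[220:400,230:430],None,fx=3.3,fy=3.3,interpolation=2))
E
```

```text
clock: 2.4
position: [467.0, 349.4, 76.5]
orientation: [-0.0, 0.685, 0.729, -0.0]
contact_force: [0.6, 0.8, 0.7]
gripper_width: 39.9
grasp_force: 0.0
yaw 0.062 pos [467.  349.4  76.5] need(tool) [-0.2  0.6 48. ] t 2.4 F [0.6 0.8 0.7] w 39.90800090322302 q6 [ 0.64  0.49 -0.29  0.8   0.    2.15] tip 25.0
```

View pics/g1.png

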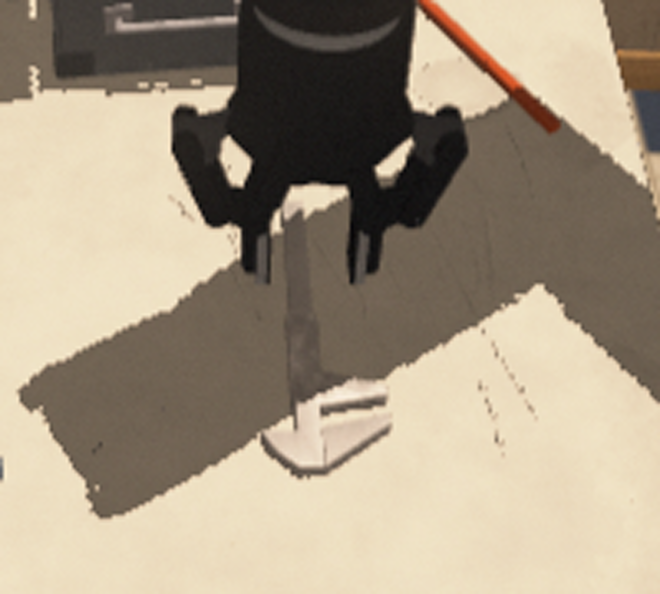

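The fingers straddle the beam with the jaws ahead of them. Now I'll descend and grip.

Converted, 16 mm is 0.32, 0.5 mm is 0.01.

```bash
echo '40,0,0.01,0.32,0
40,0,0,0.32,0
40,0,0,0.32,0
40,0,0,0,0
0,0,0,0,0
0,0,0,0,0
0,0,0,0,0
0,0,0,0,0' > path.dat && python3 nudge.py path.dat; echo '0,0,0,0,0
0,0,0,0,0' > path.dat && python3 nudge.py path.dat
```

```text
clock: 3.25
position: [469.0, 350.1, 30.0]
orientation: [0.0, 0.685, 0.728, 0.001]
contact_force: [-2.2, -0.4, 6.5]
gripper_width: 9.4
grasp_force: 58.9
clock: 3.45
position: [469.0, 350.1, 30.0]
orientation: [0.0, 0.685, 0.728, 0.001]
contact_force: [-0.6, -0.6, 6.1]
gripper_width: 9.3
grasp_force: 58.9
```

Converted, -30 mm is -0.6, -20 mm is -0.4.

```bash
echo '0,0,0,-0.2,0
0,0,0,-0.4,0
0,0,0,-0.6,0
0,0,0,-0.6,0
0,0,0,-0.4,0
0,0,0,0,0' > path.dat && python3 nudge.py path.dat
python3 - <<'E'
from h import *
im=bot.read_camera("side")[:,:,::-1]
cv2.imwrite("pics/g2.png",cv2.resize(im[160:360,230:430],None,fx=3,fy=3,interpolation=2))
cv2.imwrite("pics/g2t.png",bot.read_camera("top")[:,:,::-1])
E
```

```text
clock: 4.05
position: [470.1, 350.6, 142.1]
orientation: [0.001, 0.686, 0.728, 0.003]
contact_force: [0.9, 0.5, -1.0]
gripper_width: 9.2
grasp_force: 58.8
```

View pics/g2.png

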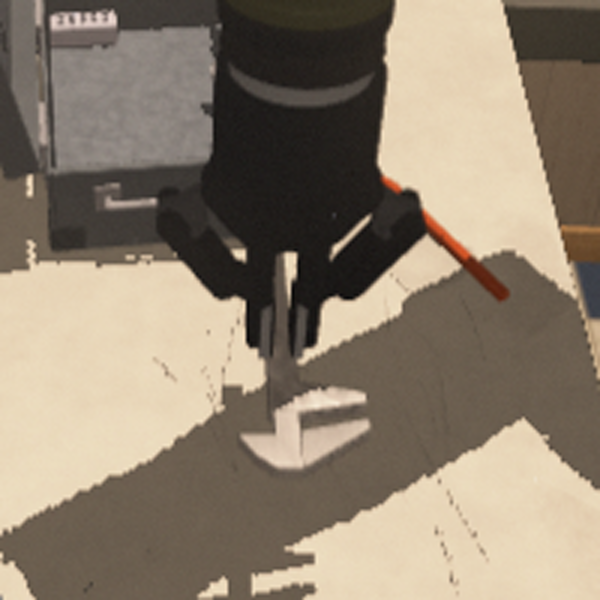

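The caliper is held with its jaws ahead. I'll estimate its pitch from the side picture (beam end about px (325,245), jaw front about (327.7,316.7)) and work out the move to the case.

```bash
python3 -c "
from h import *
for z in (100,110,117,125,135): print(z,proj('side',[475.5,260.7,z]).round(1),proj('side',[465.4,428.5,z]).round(1))
tool([*cw(7,16),142])"
```

```text
100 [319.2 244.3] [324.9 323. ]
110 [319.5 240. ] [325.3 318.6]
117 [319.6 236.9] [325.5 315.4]
125 [319.8 233.4] [325.8 311.8]
135 [320.1 228.9] [326.2 307.1]
yaw 0.0599 pos [468.2 349.2 138.4] need(tool) [-310.7   82.5   -3.6] t 4.15 F [-1.3 -0.2 -2.1] w 9.305462783669109 q6 [ 0.64  0.43 -0.2   0.94 -0.    2.15] tip 25.0
```

Converted, -50 mm is -1, -42.7 mm is -0.854.

```bash
echo '0,0,0,0,-0.107
0,-0.5,0.08,0,0
0,-1,0.15,0,0
0,-1,0.15,0,0
0,-1,0.15,0,0
0,-1,0.15,0,0
0,-1,0.15,0,0
0,-0.854,0.146,0,0' > path.dat && python3 nudge.py path.dat >/dev/null; echo '0,0,0,0,0
0,0,0,0,0' > path.dat && python3 nudge.py path.dat
python3 - <<'E'
from h import *
tool([*cw(7,16),61])
im=bot.read_camera("side")[:,:,::-1]
cv2.imwrite("pics/g3.png",cv2.resize(im[90:260,180:360],None,fx=3.3,fy=3.3,interpolation=2))
E
```

```text
clock: 5.15
position: [567.1, 45.5, 136.5]
orientation: [-0.001, 0.647, 0.763, -0.001]
contact_force: [0.3, 0.4, -1.7]
gripper_width: 9.2
grasp_force: 58.8
yaw 0.1644 pos [567.1  45.5 136.5] need(tool) [-1.9  2.  75.4] t 5.15 F [ 0.3  0.4 -1.7] w 9.152486612523166 q6 [ 0.08  0.41 -0.24  0.92  0.    1.49] tip 25.0
```

View pics/g3.png

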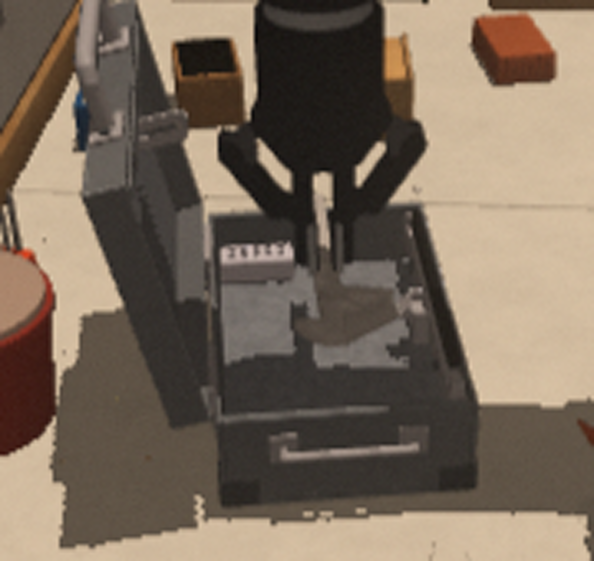

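The caliper hangs level over the felt, clear of the catch and the canister. Lowering it now.

```bash
echo '0,-0.03,0,0.3,0
0,0,0,0.4,0
0,0,0,0.4,0
0,0,0,0.28,0
0,0,0,0,0
0,0,0,0,0' > path.dat && python3 nudge.py path.dat; echo '0,0,0,0.04,0
0,0,0,0,0
0,0,0,0,0' > path.dat && python3 nudge.py path.dat; echo '0,0,0,0.04,0
0,0,0,0,0
0,0,0,0,0' > path.dat && python3 nudge.py path.dat
```

```text
clock: 5.8
position: [567.6, 46.5, 68.9]
orientation: [-0.001, 0.645, 0.764, -0.001]
contact_force: [0.2, -0.2, -1.7]
gripper_width: 9.6
grasp_force: 58.8
clock: 6.1
position: [568.9, 45.4, 68.0]
orientation: [0.0, 0.646, 0.764, 0.0]
contact_force: [-0.1, -0.6, -2.1]
gripper_width: 9.2
grasp_force: 58.8
clock: 6.4
position: [568.4, 45.1, 65.3]
orientation: [-0.0, 0.646, 0.764, -0.0]
contact_force: [-0.8, 0.2, -0.8]
gripper_width: 9.4
grasp_force: 58.8
```

```bash
for i in 1 2; do echo '0,0,0,0.04,0
0,0,0,0,0
0,0,0,0,0' > path.dat && python3 nudge.py path.dat|egrep 'pos|force'; done; echo '0,0,0,0.02,0
0,0,0,0,0
0,0,0,0,0' > path.dat && python3 nudge.py path.dat|egrep 'pos|force'; echo '0,0,0,0.02,0
0,0,0,0,0
0,0,0,0,0' > path.dat && python3 nudge.py path.dat|egrep 'pos|force'
```

```text
position: [568.3, 45.2, 63.2]
contact_force: [0.4, -0.0, -0.7]
grasp_force: 58.8
position: [568.4, 45.2, 61.2]
contact_force: [0.7, -0.1, -2.3]
grasp_force: 58.8
position: [568.5, 45.3, 60.4]
contact_force: [0.5, 0.6, -1.5]
grasp_force: 58.8
position: [568.5, 45.2, 60.0]
contact_force: [-2.1, -0.6, 6.0]
grasp_force: 59.7
```

Contact with the felt. Releasing and rising.

```bash
echo '30,0,0,0,0
30,0,0,0,0
30,0,0,0,0
30,0,0,-0.3,0
30,0,0,-0.6,0
30,0,0,-0.8,0
30,0,0,-0.8,0
50,0,0,-0.8,0' > path.dat && python3 nudge.py path.dat; echo '50,0,0,-0.8,0
50,0,0,-0.8,0
50,0,0,0,0' > path.dat && python3 nudge.py path.dat
python3 - <<'E'
from h import *
tool([*cw(136.5,0),330])
im=bot.read_camera("side")[:,:,::-1]
cv2.imwrite("pics/g4.png",cv2.resize(im[60:260,180:360],None,fx=3,fy=3,interpolation=2))
E
```

```text
clock: 8.4
position: [568.2, 45.2, 225.6]
orientation: [-0.0, 0.646, 0.764, -0.0]
contact_force: [1.3, -0.9, -0.7]
gripper_width: 42.9
grasp_force: 0.0
clock: 8.7
position: [571.3, 45.5, 310.4]
orientation: [0.004, 0.646, 0.764, 0.004]
contact_force: [-0.0, -0.2, -0.5]
gripper_width: 49.8
grasp_force: 0.0
yaw 0.1671 pos [571.3  45.5 310.4] need(tool) [-17.1 127.3 -18.1] t 8.7 F [-0.  -0.2 -0.5] w 49.79359817943626 q6 [0.08 0.32 0.09 1.33 0.   1.48] tip 25.0
```

View pics/g4.png

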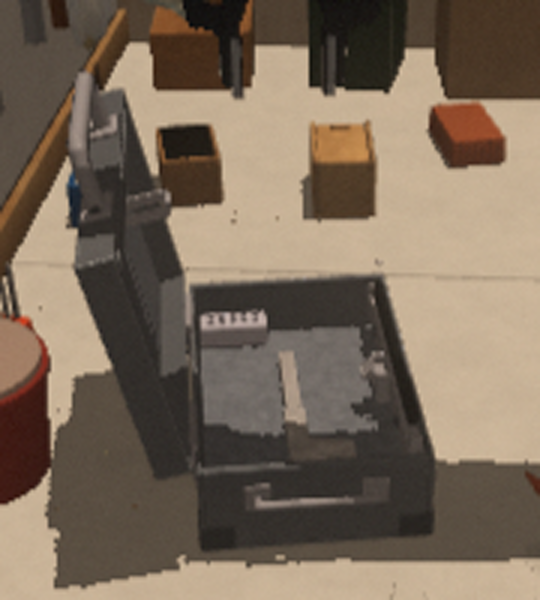

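The caliper lies flat on the felt, free of the gripper, and the lid still leans back. Now over to the bar.

```bash
echo '50,-0.04,0,-0.44,0
50,-0.06,0.5,0,0
50,-0.06,0.5,0,0
50,-0.06,0.5,0,0
50,-0.06,0.52,0,0
50,-0.06,0.52,0,0
50,0,0,0,0
50,0,0,0,0' > path.dat && python3 nudge.py path.dat
python3 -c "
from h import *
tool([*cw(136.5,0),282])"
```

```text
clock: 9.55
position: [696.2, 49.6, 323.7]
orientation: [-0.001, 0.646, 0.764, -0.001]
contact_force: [-0.1, -0.7, 0.1]
gripper_width: 50.3
grasp_force: 0.0
yaw 0.1669 pos [696.2  49.6 323.7] need(tool) [-0.4  3.4 41.7] t 9.55 F [-0.1 -0.7  0.1] w 50.31691030561626 q6 [0.07 0.58 0.55 1.54 0.   1.47] tip 25.0
```

```bash
echo '50,0,0.068,0.2,0
50,0,0,0.22,0
50,0,0,0.2,0
50,0,0,0.2,0
50,0,0,0,0
50,0,0,0,0' > path.dat && python3 nudge.py path.dat; echo '0,0,0,0,0
0,0,0,0,0
0,0,0,0,0
0,0,0,0,0
0,0,0,0,0
0,0,0,0,0' > path.dat && python3 nudge.py path.dat
```

```text
clock: 10.15
position: [699.4, 50.1, 285.2]
orientation: [-0.0, 0.646, 0.764, -0.0]
contact_force: [-0.7, 0.0, -0.1]
gripper_width: 50.0
grasp_force: 0.0
clock: 10.75
position: [700.4, 50.2, 286.1]
orientation: [0.001, 0.646, 0.764, 0.001]
contact_force: [1.4, -0.8, 3.9]
gripper_width: 9.6
grasp_force: 58.7
```

The bar is gripped. I'll compute the arc steps.

```bash
python3 -c "
import numpy as np
b=1.838-0.0667*np.arange(27); r=206.35
x=-r*np.cos(b); z=-r*np.sin(b)
px=pz=0
for i in range(1,27):
    X,Z=round(x[i]-x[0],1),round(z[i]-z[0],1); print(i,round(X-px,1),round(Z-pz,1),'b',b[i].round(3),'tot',X,Z); px,pz=X,Z
"
```

```text
1 -13.4 -3.2 b 1.771 tot -13.4 -3.2
2 -13.6 -2.3 b 1.705 tot -27.0 -5.5
3 -13.6 -1.4 b 1.638 tot -40.6 -6.9
4 -13.8 -0.4 b 1.571 tot -54.4 -7.3
5 -13.8 0.4 b 1.505 tot -68.2 -6.9
6 -13.6 1.4 b 1.438 tot -81.8 -5.5
7 -13.6 2.3 b 1.371 tot -95.4 -3.2
8 -13.4 3.2 b 1.304 tot -108.8 -0.0
9 -13.2 4.0 b 1.238 tot -122.0 4.0
10 -12.8 4.9 b 1.171 tot -134.8 8.9
11 -12.5 5.8 b 1.104 tot -147.3 14.7
12 -12.1 6.6 b 1.038 tot -159.4 21.3
13 -11.6 7.4 b 0.971 tot -171.0 28.7
14 -11.1 8.2 b 0.904 tot -182.1 36.9
15 -10.5 8.8 b 0.838 tot -192.6 45.7
16 -9.9 9.6 b 0.771 tot -202.5 55.3
17 -9.3 10.1 b 0.704 tot -211.8 65.4
18 -8.5 10.8 b 0.637 tot -220.3 76.2
19 -7.8 11.4 b 0.571 tot -228.1 87.6
20 -7.1 11.8 b 0.504 tot -235.2 99.4
21 -6.2 12.2 b 0.437 tot -241.4 111.6
22 -5.4 12.7 b 0.371 tot -246.8 124.3
23 -4.6 13.0 b 0.304 tot -251.4 137.3
24 -3.7 13.2 b 0.237 tot -255.1 150.5
25 -2.7 13.5 b 0.171 tot -257.8 164.0
26 -1.9 13.6 b 0.104 tot -259.7 177.6
```

Converted, -6.7 mm is -0.134, -1.8 mm is -0.036.

```bash
echo '0,-0.134,-0.036,0,0
0,0,0,0,0' > path.dat && python3 nudge.py path.dat >/dev/null; echo '0,-0.134,0,0,0' > path.dat && python3 nudge.py path.dat | head -0; true
```

```text
Exception ignored on flushing sys.stdout:
BrokenPipeError: [Errno 32] Broken pipe
```

I swapped columns in those rows: the tool went sideways along the bar instead of along the arc. I'll check the state and undo it.

```bash
python3 -c "
from h import *
tool([*cw(136.5,0),286])"; echo '0,0.268,0,0,0
0,0,0,0,0
0,0,0,0,0' > path.dat && python3 nudge.py path.dat
```

```text
yaw 0.174 pos [699.8  49.3 286.2] need(tool) [ 0.5 -0.3  0.2] t 11.05 F [-3.3 40.6  3.1] w 9.861548568294632 q6 [0.06 0.58 0.45 1.44 0.03 1.46] tip 25.0
clock: 11.35
position: [699.6, 50.1, 286.3]
orientation: [0.002, 0.645, 0.764, 0.001]
contact_force: [5.7, 0.3, 4.1]
gripper_width: 9.5
grasp_force: 58.9
```

Undone: the grip held and nothing slipped. Now the arc in the correct columns (dy, dz).

Converted, -6.9 mm is -0.138, -6.8 mm is -0.136.

```bash
echo '0,0,-0.1,-0.03,0
0,0,-0.132,-0.034,0
0,0,-0.136,-0.024,0
0,0,-0.136,-0.022,0
0,0,-0.136,-0.016,0
0,0,-0.136,-0.012,0
0,0,-0.138,-0.006,0
0,0,-0.138,-0.002,0' > path.dat && python3 nudge.py path.dat; echo '0,0,-0.138,0.002,0
0,0,-0.138,0.006,0
0,0,-0.136,0.012,0
0,0,-0.136,0.016,0
0,0,-0.136,0.022,0
0,0,-0.136,0.024,0
0,0,-0.134,0.03,0
0,0,-0.134,0.034,0' > path.dat && python3 nudge.py path.dat
```

```text
clock: 12.15
position: [648.1, 41.1, 294.3]
orientation: [0.002, 0.646, 0.763, 0.002]
contact_force: [4.0, 0.2, 5.4]
gripper_width: 9.9
grasp_force: 59.1
clock: 12.95
position: [592.5, 31.4, 286.1]
orientation: [0.001, 0.646, 0.763, 0.0]
contact_force: [2.6, -0.3, 6.3]
gripper_width: 9.8
grasp_force: 63.6
```

Converted, -6.6 mm is -0.132, -6.4 mm is -0.128.

```bash
echo '0,0,-0.132,0.038,0
0,0,-0.132,0.042,0
0,0,-0.128,0.048,0
0,0,-0.128,0.05,0
0,0,-0.126,0.056,0
0,0,-0.124,0.06,0
0,0,-0.122,0.064,0
0,0,-0.12,0.068,0' > path.dat && python3 nudge.py path.dat; echo '0,0,-0.118,0.072,0
0,0,-0.114,0.076,0
0,0,-0.112,0.08,0
0,0,-0.11,0.084,0
0,0,-0.106,0.086,0
0,0,-0.104,0.09,0
0,0,-0.1,0.094,0
0,0,-0.098,0.098,0' > path.dat && python3 nudge.py path.dat
```

```text
clock: 13.75
position: [541.6, 22.8, 263.2]
orientation: [-0.0, 0.646, 0.763, -0.001]
contact_force: [1.5, -5.7, 0.4]
gripper_width: 9.4
grasp_force: 64.1
clock: 14.55
position: [499.4, 15.8, 228.8]
orientation: [-0.0, 0.646, 0.764, -0.001]
contact_force: [2.9, -4.5, -0.6]
gripper_width: 9.6
grasp_force: 64.0
```

```bash
python3 -c "
from h import *
b=.771;r=206.35
tool([*cw(82-r*np.cos(b),0),77+r*np.sin(b)+10])"
```

```text
yaw 0.1669 pos [499.4  15.8 228.8] need(tool) [ 0.2  0.4 -2. ] t 14.55 F [ 2.9 -4.5 -0.6] w 9.585840064991405 q6 [ 0.03  0.23 -0.25  1.09 -0.    1.44] tip 25.0
```

Converted, 5.9 mm is 0.118, 5.8 mm is 0.116.

```bash
echo '0,0,-0.094,0.1,0
0,0,-0.092,0.102,0
0,0,-0.086,0.106,0
0,0,-0.084,0.11,0
0,0,-0.08,0.112,0
0,0,-0.076,0.116,0
0,0,-0.072,0.118,0
0,0,-0.07,0.118,0' > path.dat && python3 nudge.py path.dat; echo '0,0,-0.064,0.12,0
0,0,-0.06,0.124,0
0,0,-0.056,0.126,0
0,0,-0.052,0.128,0
0,0,-0.048,0.13,0
0,0,-0.044,0.13,0
0,0,0,0,0
0,0,0,0,0' > path.dat && python3 nudge.py path.dat
python3 -c "
from h import *
b=.304;r=206.35
tool([*cw(82-r*np.cos(b),0),77+r*np.sin(b)+8])"
```

```text
clock: 15.35
position: [466.8, 10.3, 184.6]
orientation: [-0.0, 0.646, 0.763, -0.001]
contact_force: [3.5, -5.4, -2.1]
gripper_width: 9.6
grasp_force: 61.1
clock: 16.15
position: [451.3, 7.6, 146.7]
orientation: [0.0, 0.646, 0.763, -0.001]
contact_force: [3.7, -5.1, -4.8]
gripper_width: 9.4
grasp_force: 59.2
yaw 0.1665 pos [451.3   7.6 146.7] need(tool) [ 0.3  0.3 -0.1] t 16.15 F [ 3.7 -5.1 -4.8] w 9.390526382593599 q6 [ 0.02  0.22 -0.5   0.85 -0.    1.42] tip 25.0
```

Converted, 4 mm is 0.08, 3.5 mm is 0.07.

```bash
echo '0,0,-0.024,0.08,0
0,0,-0.022,0.08,0
0,0,-0.02,0.08,0
0,0,-0.016,0.07,0
0,0,-0.016,0.064,0
0,0,0,0,0
0,0,0,0,0' > path.dat && python3 nudge.py path.dat|egrep 'pos|con'
for i in 1 2 3 4; do echo '0,0,-0.01,0.05,0
0,0,0,0,0
0,0,0,0,0' > path.dat && python3 nudge.py path.dat|egrep 'pos|con'; done
```

```text
position: [446.9, 6.8, 128.2]
contact_force: [6.0, -6.0, -5.5]
position: [446.5, 6.7, 126.2]
contact_force: [3.4, -5.0, -2.3]
position: [446.2, 6.7, 124.0]
contact_force: [3.3, -4.9, -0.7]
position: [445.8, 6.6, 121.7]
contact_force: [2.4, -5.0, 2.3]
position: [445.5, 6.5, 119.3]
contact_force: [2.4, -5.1, 2.3]
```

The lid now rests on the sprung catch: the vertical force went from −5 to +2 N. Pressing in 1 mm steps.

```bash
for i in 1 2 3 4 5; do echo '0,0,-0.004,0.02,0
0,0,0,0,0
0,0,0,0,0' > path.dat && python3 nudge.py path.dat|egrep 'pos|con'; done
```

```text
position: [445.4, 6.5, 118.5]
contact_force: [2.7, -5.9, 3.5]
position: [445.2, 6.5, 117.5]
contact_force: [1.9, -4.6, 3.4]
position: [445.0, 6.6, 116.2]
contact_force: [4.8, -4.6, 0.1]
position: [444.8, 6.5, 115.2]
contact_force: [4.5, -5.3, 1.4]
position: [444.8, 6.5, 114.2]
contact_force: [2.7, -4.9, 0.9]
```

```bash
for i in 1 2 3 4 5 6; do echo '0,0,-0.002,0.02,0
0,0,0,0,0
0,0,0,0,0' > path.dat && python3 nudge.py path.dat|egrep 'pos|con'; done
```

```text
position: [444.6, 6.5, 113.3]
contact_force: [2.8, -5.6, 1.1]
position: [444.5, 6.5, 112.3]
contact_force: [3.7, -5.0, 1.5]
position: [444.4, 6.5, 111.4]
contact_force: [4.0, -4.6, 2.5]
position: [444.4, 6.5, 110.5]
contact_force: [3.6, -4.9, 2.3]
position: [444.3, 6.4, 109.5]
contact_force: [2.9, -5.2, 2.0]
position: [444.2, 6.4, 108.3]
contact_force: [3.4, -4.4, 1.9]
```

```bash
for i in 1 2 3 4 5; do echo '0,0,-0.002,0.02,0
0,0,0,0,0
0,0,0,0,0' > path.dat && python3 nudge.py path.dat|egrep 'pos|con'; done
```

```text
position: [444.1, 6.4, 107.7]
contact_force: [2.3, -5.0, 5.5]
position: [444.1, 6.4, 107.1]
contact_force: [0.3, -5.6, 7.9]
position: [444.0, 6.4, 106.3]
contact_force: [0.6, -5.3, 10.2]
position: [444.0, 6.3, 105.5]
contact_force: [-0.0, -4.7, 12.0]
position: [443.9, 6.3, 104.6]
contact_force: [-0.6, -5.3, 12.7]
```

```bash
echo '0,0,0,0,0
0,0,0,0,0
0,0,0,0,0
0,0,0,0,0' > path.dat && python3 nudge.py path.dat|egrep 'pos|con';echo '0,0,0,0,0
0,0,0,0,0' > path.dat && python3 nudge.py path.dat|egrep 'pos|con'; python3 -c "
from h import *
s=bot.observe();print(s['ft_torque'],s['clock'],s['tau'])"
```

```text
position: [443.9, 6.4, 104.6]
contact_force: [0.2, -4.9, 12.7]
position: [443.9, 6.3, 104.6]
contact_force: [0.6, -5.9, 12.5]
[-0.92598896 -0.46880765  0.12264415] 23.45 [  2.1248395  -28.70829284  16.01282716   0.36292984   1.46938216
   0.12601588]
```

It holds a steady 12.5 N. I'll test by easing up whether the catch has already snapped.

```bash
for i in 1 2 3 4 5; do echo '0,0,0.002,-0.02,0
0,0,0,0,0
0,0,0,0,0' > path.dat && python3 nudge.py path.dat|egrep 'pos|con'; done
```

```text
position: [444.0, 6.4, 105.5]
contact_force: [0.4, -5.0, 12.2]
position: [444.0, 6.4, 106.4]
contact_force: [0.7, -5.5, 11.5]
position: [444.1, 6.4, 107.3]
contact_force: [0.7, -4.7, 10.6]
position: [444.1, 6.4, 107.8]
contact_force: [2.0, -4.2, 4.8]
position: [444.2, 6.4, 108.2]
contact_force: [3.7, -4.4, -0.5]
```

```bash
for i in 1 2 3; do echo '0,0,0.002,-0.02,0
0,0,0,0,0
0,0,0,0,0' > path.dat && python3 nudge.py path.dat|egrep 'pos|con'; done
```

```text
position: [444.2, 6.4, 108.5]
contact_force: [4.9, -6.0, -6.4]
position: [444.2, 6.4, 108.9]
contact_force: [7.2, -4.8, -12.5]
position: [444.2, 6.4, 109.2]
contact_force: [9.2, -6.3, -17.4]
```

The pull is resisted to −17 N with almost no movement, so the catch is holding. Back to neutral, let go and retreat.

Converted, 1 mm is 0.02, -0.1 mm is -0.002.

```bash
echo '0,0,-0.002,0.02,0
0,0,-0.002,0.02,0
0,0,-0.002,0.02,0
0,0,0,0,0
0,0,0,0,0' > path.dat && python3 nudge.py path.dat|egrep 'pos|con'; echo '30,0,0,0,0
30,0,0,0,0
30,0,0,0,0
30,0,0,0,0' > path.dat && python3 nudge.py path.dat; echo '30,0,0,-0.3,0
30,0,0,-0.4,0
30,0,0,-0.6,0
30,0,0,-0.6,0
30,0,0,-0.6,0
30,0,0,-0.6,0
30,0,0,0,0' > path.dat && python3 nudge.py path.dat
python3 - <<'E'
from h import *
cv2.imwrite("pics/end_side.png",bot.read_camera("side")[:,:,::-1])
from scipy.optimize import least_squares
# dark/bright edge check: expected bar end pixels at angle 0, .03, .1
for a in(0,.03,.05,.1):
    p=[]
    for y in(50,-50): p+=list(proj("side",[*cw(82-206*np.cos(a)+12*np.sin(a),y),77+206*np.sin(a)+12*np.cos(a)]).round(1))
    print(a,p)
g=cv2.cvtColor(bot.read_camera("side"),cv2.COLOR_RGB2GRAY)
u,v=proj("side",[*cw(-124,0),89]).round().astype(int); print(u,v)
for r in range(v-16,v+17,2): print(r,g[r,u-14:u+15:2])
E
```

```text
position: [444.2, 6.4, 108.1]
contact_force: [4.0, -5.3, -0.1]
clock: 26.75
position: [442.6, 7.3, 107.9]
orientation: [-0.001, 0.646, 0.764, -0.0]
contact_force: [0.3, 0.3, -0.1]
gripper_width: 29.6
grasp_force: 0.0
clock: 27.45
position: [445.8, 7.2, 267.1]
orientation: [0.003, 0.646, 0.764, 0.003]
contact_force: [0.2, 0.0, 0.3]
gripper_width: 30.1
grasp_force: 0.0
0 [np.float64(339.5), np.float64(184.5), np.float64(331.2), np.float64(160.4)]
0.03 [np.float64(339.5), np.float64(182.1), np.float64(331.2), np.float64(158.0)]
0.05 [np.float64(339.5), np.float64(180.5), np.float64(331.1), np.float64(156.5)]
0.1 [np.float64(339.1), np.float64(176.4), np.float64(330.8), np.float64(152.6)]
335 172
156 [112 106  99  95 112 136 150 174 177 175 175 177 178 180 177]
158 [ 69  83 100  79  77 129 140 175 173 173 175 179 178 176 177]
160 [176 178 178 177 109 118 140 152 175 175 173 175 176 176 174]
162 [176 176 175 176 169  99 132 146 177 175 174 174 174 174 174]
164 [176 177 174 173 169  72 125 142 176 177 176 174 174 176 176]
166 [175 176 177 174 176 128 114 138 161 177 177 177 178 176 176]
168 [176 178 177 178 177 169  96  91  82 177 178 177 180 176 175]
170 [178 179 177 176 177 173  60  68  69 175 176 177 178 178 177]
172 [178 179 176 177 174 173 146  64  66 126 174 175 179 178 177]
174 [176 173 174 174 175 173 166  64  65  80 176 174 177 179 177]
176 [172 174 171 174 171 172 173  74  65  67 158 176 177 176 177]
178 [124 175 173 171 173 173 171 145  66  66 103 175 175 174 176]
180 [ 53 174 174 175 174 173 172 167  60  65  74 176 173 174 175]
182 [ 47 126 156 138 140 127 119 115  66  70  69 174 175 176 175]
184 [ 48  64  69  70  72  70  73  75  69  71  87 176 176 175 174]
186 [ 45  58  72  71  71  71  69  71  69 108 160 176 177 175 174]
188 [ 46  46  70  99 124 147 150 157 159 176 176 176 174 173 174]
```

```bash
python3 -c "
from station import bot
print(bot.job_done())"
```

```text
the job is handed in; nothing more can be done
None
```

The job is handed in: the caliper lies flat on the felt, and the catch holds the lid shut (it resisted a 17 N upward pull). My pressing readings peaked at 12.7 N, under the 15 N that crushes the seal but just over the 6–12 N stated for the catch; one mistyped move also pulled sideways on the gripped bar with about 40 N before I undid it.

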